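# Slide the reflector carriage to its inspection stop

### The arm

A 6-joint arm with a two-finger parallel gripper is mounted at the origin on the work surface. World frame = base frame: x ahead of the robot, y to its left, z up, the work surface at z = 0. Lengths are in m, angles in rad, forces in N, time in s.
With the tool pointing down it reaches from about 0.3 to 0.875 m from the base axis. Payload 4.2 kg.
Tool frame: the origin (TCP) lies on the centre line of the jaws, within the pads' length; the fingertips stand 22 mm ahead of it and the grasp point (between the pads) lies 3 mm ahead of it; z points along the fingers, y is the line along which they close (so a half turn about z gives the same grasp; the last joint's range is limited). The gripper opens to 85 mm and grips with 20 to 120 N. Pads are 22 mm wide; open, the fingers measure 114 mm over their backs; the gripper's body (76 mm by 85 mm) begins 54 mm behind the grasp point. The pads swing forward as they close: fully open they stand 13 mm farther back than shut.
Start: joints at [-1.132, 0.32, 1.565, -0, 1.257, -0.02], TCP at [0.255, -0.516, 0.253] pointing down, gripper open.
Joint ranges: [-3.11, 3.11], [-0.84, 2.01], [0.21, 2.61], [-1.34, 4.49], [0.05, 2.63], [-2.56, 2.56]. Speed limits (rad/s): [2.57, 2.57, 3.14, 3.14, 3.14, 3.14].

### API

Orientations are given as a 3x3 rotation matrix whose columns are the frame's x, y, z axes.
In Python, from bench import bot gives the robot as it stands.
- The arm moves only by the tool jog_arm, never from a script. Its argument "steps" is a list of rows, each an object of numbers: "gripper": the closure, from 0 (fully open) to 1 (shut); "dx", "dy", "dz": the shift along the tool's x, y, z in cm; "rx", "ry", "rz": the turn, a rotation vector about the tool's x, y, z in rad. A call has 1 to 20 rows; each row is the pose to reach, as a shift and turn from the pose commanded when the call began, along the tool's axes at that moment; what a row does not reach only later rows make up. A row lasts 1/10 s, in which the tool goes at most 50 mm and 8.59 degrees, less where a joint would pass 70% of its speed; a pose out of reach is approached as far as the arm can. A call with a gripper value outside its range is refused whole. The fingers move at their own pace and stop on an object; "squeeze" is the grip in N (left out, the last holds). Time passes only in rows, so rows that repeat a pose let the fingers close. It gives the time, the measured TCP pose, the force, the opening and the grip force at its end, in the units of the state.
- bot.get_obs(): the state, without advancing time (a new reading comes with each control period).
- bot.snapshot(name): name is "scene" or "top" or "wrist"; returns the picture (420x560x3 uint8, red, green, blue); there is no depth.
- bot.camera_info(name): a dict with "camera_matrix" (3x3 intrinsics, pixels), "world_from_camera" (4x4, takes a point from camera to world coordinates). Camera axes: x right, y up, looking along -z (the intrinsics and any distortion apply to the point x, -y, -z); pixel columns grow to the right and rows downward; lengths in m; the calibration is good to about 2 mm. A picture is of the moment at which its call begins: read the wrist's pose just before it. camera_info takes no time and is no camera call; for the wrist camera it gives the pose at the moment of the call.
- bot.finish_job(): hands the job in; it is judged then, once.
The state is a dict: "time": time; "q": joint angles; "qvel": joint speeds; "joint_efforts": joint torques, N m; "tool_pos": TCP position; "orientation": TCP orientation; "contact_force": force on the tool from outside, world axes, zero at the start; "wrist_torque": the same for the moment, N m; "finger_gap": finger opening in m; "gripper_force": force on a finger pad.
Only numpy, scipy, OpenCV 4.12 (cv2) and the standard library are available. Lean on these libraries where they do the work, as an engineer would, in place of code of your own. Each camera call takes 0.05 s, during which the arm holds its last target. There are 200 camera calls.

### The job

On the inspection slide, press down the orange pad in the middle of the blue carriage to free its brake and, keeping the pad down, push the carriage along the rail until it rests against the yellow stop; then let the pad come up and move clear. Press and push only: do not force the carriage along with the brake on, leave the reflector riding in its nest untouched, and leave the other things on the bench where they are.

Things in the scene. Friction and masses are not known exactly. Their poses are not given: they have to be found in the camera images.
- carriage: The blue carriage, which slides only along the slide and always starts at its middle. Origin: centre of its underside, 30 mm above the bench; axes parallel to the slide's (y along the slide). Pushed with the pad down it needs about 2 to 4 N; with the pad up the brake holds it against about 15 N or more.
- pad (a joint): How far the orange pad is pressed, m: about 0 = up, brake on; 0.008 = fully down on its hard limit. A spring pushes it up with about 5 N at 0 and 7 N at 0.008. Press 3 mm or more to free the brake; it clamps again as soon as the pad is let up. The pad does not latch.
- rail: The slide, fixed to the bench: aluminium base plate 100 x 440 x 8 mm with two steel rods. Origin: centre of its underside, on the bench. Its y axis is the slide direction, its x axis points to the side of the reflector nest, z is up.
- carriage_mid (a point): Middle of the blue carriage, level with the tops of its two shoulders (64 mm above the bench). The carriage is 120 mm along the slide and 90 mm across. Each shoulder is a block 35 mm along the slide and 90 mm across; between them lies an upright-walled gap 50 mm long (along the slide), open at both sides, where the orange pad is.
- pad_top (a point): Centre of the top of the orange pad (66 mm across the slide, 46 mm along it), in the gap between the shoulders. Up, it is 52 mm above the bench, 12 mm below the shoulder tops; it moves straight down 8 mm. A fingertip in the gap can press the pad and push against a shoulder's inner wall.
- yellow_stop_mid (a point): Centre of the top of the yellow stop, 60 mm above the bench; a rigid fixed bridge 20 mm along the slide, 110 mm across, with a small bolt head 10 mm high on top. It stands 120 to 170 mm from the carriage's start, at either end of the slide. When the carriage's shoulder rests against it, this point is 70 mm from carriage_mid, horizontally.
- grey_stop_mid (a point): The same for the grey stop at the other end, which is not the goal.
- nest (a point): Centre of the seat of the black cup on the carriage, 38 mm above the bench, 85 mm to the +x side of the carriage's middle; the cup is 65 mm across and its wall rises 6 mm above the seat.
- reflector: Loose silver reflector disc, 60 mm across, 18 mm high, 50 g, lying face up in the cup and riding with the carriage. Origin: centre of its underside, z up. Not to be touched, lifted or shaken out.
- spare_a: Bystander: an identical loose reflector lying on the bench beside the slide. Origin: centre of its underside.
- spare_b: Bystander: another loose reflector on the bench beside the slide. Origin: centre of its underside.
- cleaner: Bystander: amber cleaner bottle, 48 mm across, 115 mm high. Origin: centre of its underside.
- loupe: Bystander: black loupe, 38 mm across, 38 mm high. Origin: centre of its underside.
- brush: Bystander: brush lying on the bench, 150 mm long. Origin: underside, near its middle.

How it is judged:
By the outcome, as a careful person would: the job done as asked, in the order asked, and still so for the second after the job is handed in, with the robot touching nothing.
It also fails if it takes over 32 s, if anything falls off the work surface, if the arm or the gripper's body presses on something with over 40 N, if the wrist force passes 120 N, or if a joint passes its speed limit or range.

## Working session

There is one attempt and no reset: what is moved stays moved. The work goes in short steps, Python scripts to look and compute and a tool call to move; the robot and the scene stay as the last step left them, time stands still between calls to the robot, and variables do not carry over. Pictures are saved under pics/ and viewed, at most 10 in all, crops included, and the job is handed in when it is done.

Besides the shell and the picture viewer there is one more tool, called after "Call:" in YAML: its name, and indented under it one key for each argument. jog_arm: Moves the arm, as the interface text tells. Its arguments: {"type":"object","properties":{"steps":{"type":"array"},"squeeze":{"type":"number"}},"required":["steps"]}

```bash
mkdir -p pics
python3 - <<'E'
from bench import bot
import cv2,numpy as np
o=bot.get_obs();print(o['time'],o['tool_pos'],o['orientation'],o['finger_gap'],o['contact_force'])
for n in('scene','top'):
    cv2.imwrite(f'pics/{n}0.png',cv2.cvtColor(bot.snapshot(n),cv2.COLOR_RGB2BGR))
    i=bot.camera_info(n);print(i)
E
```

```text
0.0 [ 0.25447145 -0.51512874  0.2524611 ] [[ 8.96563801e-01  4.42913879e-01 -8.03374885e-04]
 [ 4.42914608e-01 -8.96562306e-01  1.63779753e-03]
 [ 5.12761851e-06 -1.82421645e-03 -9.99998336e-01]] 0.08532628658373295 [ 0.01344196  0.54658212 -0.01245684]
{'camera_matrix': array([[382.83071233,   0.        , 270.58231043],
       [  0.        , 382.83071233, 210.09176201],
       [  0.        ,   0.        ,   1.        ]]), 'world_from_camera': array([[ 0.07676108, -0.6059542 ,  0.79178737,  1.2971434 ],
       [ 0.99697911,  0.05608494, -0.05373197,  0.00813767],
       [-0.01184824,  0.79352   ,  0.60842882,  0.61759528],
       [ 0.        ,  0.        ,  0.        ,  1.        ]])}
{'camera_matrix': array([[487.09167263,   0.        , 276.92882156],
       [  0.        , 487.09167263, 209.11664069],
       [  0.        ,   0.        ,   1.        ]]), 'world_from_camera': array([[ 0.01827984,  0.98227469, -0.18655371,  0.40223958],
       [-0.99982425,  0.01718209, -0.00749971,  0.05738413],
       [-0.0041614 ,  0.18665802,  0.98241614,  1.03667969],
       [ 0.        ,  0.        ,  0.        ,  1.        ]])}
```

View pics/top0.png

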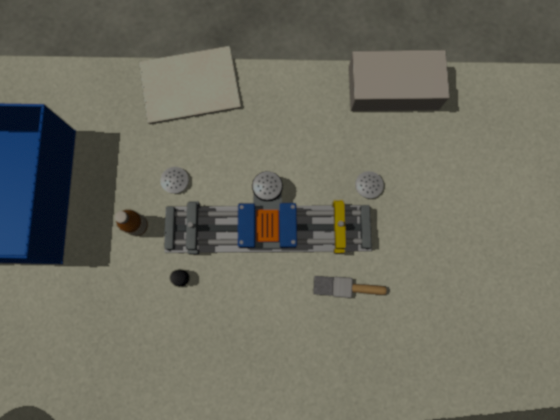

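View pics/scene0.png

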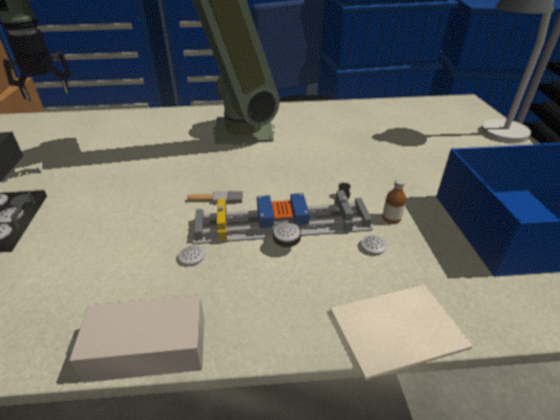

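The top view shows the orange pad at about (267,226), blue shoulders at (247,226) and (288,226), the yellow stop at (340,226), which is towards world −y, and the reflector at (267,186) on the +x side. The scene view agrees.

```bash
cat > h.py <<'E'
import cv2,numpy as np
from bench import bot
def ray(info,uv,z):
    K=info['camera_matrix'];T=info['world_from_camera']
    p=np.linalg.solve(K,[uv[0],uv[1],1]);d=T[:3,:3]@[p[0],-p[1],-p[2]]
    o=T[:3,3];return o+d*(z-o[2])/d[2]
def blobs(img,lo,hi,roi,amin=60):
    m=cv2.inRange(cv2.cvtColor(img,cv2.COLOR_BGR2HSV),lo,hi)
    k=np.zeros_like(m);x0,y0,x1,y1=roi;k[y0:y1,x0:x1]=m[y0:y1,x0:x1]
    k=cv2.morphologyEx(k,cv2.MORPH_CLOSE,np.ones((5,5)))
    c,_=cv2.findContours(k,cv2.RETR_EXTERNAL,cv2.CHAIN_APPROX_NONE)
    return [cv2.minAreaRect(a) for a in c if cv2.contourArea(a)>amin]
E
python3 - <<'E'
from h import *
for n,roi in(('top',(160,190,380,260)),('scene',(190,180,380,240))):
    im=cv2.imread(f'pics/{n}0.png');i=bot.camera_info(n)
    for c,lo,hi,z in(('orange',(3,150,90),(14,255,255),.052),('yellow',(20,150,80),(32,255,255),.06),('blue',(100,120,50),(125,255,255),.064)):
        for r in blobs(im,lo,hi,roi): print(n,c,np.round(r[0],1),np.round(r[1],1),round(r[2],1),ray(i,r[0],z).round(4), [ray(i,p,z)[:2].round(3).tolist() for p in cv2.boxPoints(r)])
E
```

```text
top orange [267.5 225. ] [32. 21.] 90.0 [0.5558 0.0836 0.052 ] [[0.589, 0.106], [0.59, 0.063], [0.523, 0.062], [0.523, 0.104]]
top yellow [339.2 226.1] [52.1 11.5] 88.8 [ 0.555 -0.062  0.06 ] [[0.608, -0.049], [0.609, -0.073], [0.503, -0.074], [0.502, -0.051]]
top blue [245.5 225. ] [42. 17.] 90.0 [0.5532 0.1277 0.064 ] [[0.596, 0.146], [0.597, 0.112], [0.511, 0.109], [0.51, 0.143]]
top blue [288.  224.5] [43. 16.] 90.0 [0.5557 0.0419 0.064 ] [[0.6, 0.059], [0.6, 0.026], [0.512, 0.025], [0.512, 0.057]]
scene orange [282.4 209.3] [16.6 18.6] 85.6 [0.5607 0.087  0.052 ] [[0.527, 0.066], [0.526, 0.112], [0.592, 0.107], [0.594, 0.063]]
scene yellow [220.5 219. ] [40.  9.] 90.0 [ 0.5948 -0.0614  0.06  ] [[0.514, -0.075], [0.516, -0.052], [0.666, -0.05], [0.664, -0.069]]
scene blue [265.1 209.9] [26.3 13.4] 85.2 [0.575  0.0441 0.064 ] [[0.522, 0.028], [0.52, 0.062], [0.624, 0.059], [0.625, 0.028]]
scene blue [299.7 207.5] [28.5 13. ] 71.6 [0.5728 0.1272 0.064 ] [[0.523, 0.107], [0.508, 0.14], [0.618, 0.146], [0.631, 0.115]]
```

Call:
jog_arm:
  steps:
    - {"gripper":1,"dx":53.6,"dy":-40.4,"rz":0.459}
    - {"gripper":1,"dx":53.6,"dy":-40.4,"rz":0.459}
    - {"gripper":1,"dx":53.6,"dy":-40.4,"rz":0.459}
    - {"gripper":1,"dx":53.6,"dy":-40.4,"rz":0.459}
    - {"gripper":1,"dx":53.6,"dy":-40.4,"rz":0.459}
    - {"gripper":1,"dx":53.6,"dy":-40.4,"rz":0.459}
    - {"gripper":1,"dx":53.6,"dy":-40.4,"rz":0.459}
    - {"gripper":1,"dx":53.6,"dy":-40.4,"rz":0.459}
    - {"gripper":1,"dx":53.6,"dy":-40.4,"rz":0.459}
    - {"gripper":1,"dx":53.6,"dy":-40.4,"rz":0.459}
    - {"gripper":1,"dx":53.6,"dy":-40.4,"rz":0.459}
    - {"gripper":1,"dx":53.6,"dy":-40.4,"rz":0.459}
    - {"gripper":1,"dx":53.6,"dy":-40.4,"rz":0.459}
    - {"gripper":1,"dx":53.6,"dy":-40.4,"rz":0.459}
    - {"gripper":1,"dx":53.6,"dy":-40.4,"rz":0.459}
    - {"gripper":1,"dx":53.6,"dy":-40.4,"rz":0.459}
    - {"gripper":1,"dx":53.6,"dy":-40.4,"rz":0.459}
    - {"gripper":1,"dx":53.6,"dy":-40.4,"rz":0.459}
    - {"gripper":1,"dx":53.6,"dy":-40.4,"rz":0.459}
    - {"gripper":1,"dx":53.6,"dy":-40.4,"rz":0.459}

```text
invalid input at $.steps[0]: expected keys gripper, dx, dy, dz, rx, ry, rz
```

Run:
```python
from h import *
o=bot.get_obs();print(o['time'],o['tool_pos'],o['orientation'].round(4) if hasattr(o['orientation'],'round') else o['orientation'],o['finger_gap'],o['contact_force'])
i=bot.camera_info('wrist')
im=cv2.cvtColor(bot.snapshot('wrist'),cv2.COLOR_RGB2BGR);cv2.imwrite('pics/w0.png',im)
import pickle;pickle.dump(i,open('w0.pkl','wb'));print(i)
for c,lo,hi,z in(('orange',(3,150,90),(14,255,255),.052),('yellow',(20,150,80),(32,255,255),.06),('blue',(100,120,50),(125,255,255),.064)):
    for r in blobs(im,lo,hi,(0,0,560,420),200): print(c,np.round(r[0],1),np.round(r[1],1),round(r[2],1),ray(i,r[0],z).round(4), [ray(i,p,z)[:2].round(4).tolist() for p in cv2.boxPoints(r)])
```

```text
0.1 [ 0.2544918  -0.51518948  0.25256831] [[ 8.966e-01  4.428e-01 -7.000e-04]
 [ 4.428e-01 -8.966e-01  1.400e-03]
 [ 0.000e+00 -1.600e-03 -1.000e+00]] 0.08567603721796127 [ 0.01845808  0.28373045 -1.12554644]
{'camera_matrix': array([[306.52251502,   0.        , 282.90673474],
       [  0.        , 306.52251502, 212.58551776],
       [  0.        ,   0.        ,   1.        ]]), 'world_from_camera': array([[ 0.44236298,  0.85279004,  0.2776043 ,  0.32379409],
       [-0.89683416,  0.4212802 ,  0.13494991, -0.48155943],
       [-0.00186525, -0.30866187,  0.95117   ,  0.37380807],
       [ 0.        ,  0.        ,  0.        ,  1.        ]])}
```

View pics/w0.png

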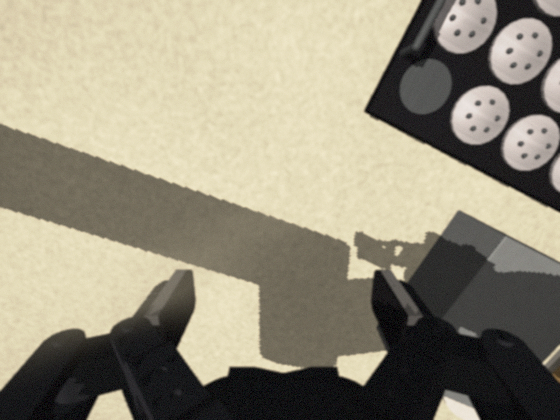

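The move was refused because every row needs all the keys. The picture is still at the start pose: reflector tray at upper right, open fingers at (180,300) and (390,300). I'll resend it.

Call:
jog_arm:
  steps:
    - {"gripper":1,"dx":53.6,"dy":-40.4,"dz":0,"rx":0,"ry":0,"rz":0.459}
    - {"gripper":1,"dx":53.6,"dy":-40.4,"dz":0,"rx":0,"ry":0,"rz":0.459}
    - {"gripper":1,"dx":53.6,"dy":-40.4,"dz":0,"rx":0,"ry":0,"rz":0.459}
    - {"gripper":1,"dx":53.6,"dy":-40.4,"dz":0,"rx":0,"ry":0,"rz":0.459}
    - {"gripper":1,"dx":53.6,"dy":-40.4,"dz":0,"rx":0,"ry":0,"rz":0.459}
    - {"gripper":1,"dx":53.6,"dy":-40.4,"dz":0,"rx":0,"ry":0,"rz":0.459}
    - {"gripper":1,"dx":53.6,"dy":-40.4,"dz":0,"rx":0,"ry":0,"rz":0.459}
    - {"gripper":1,"dx":53.6,"dy":-40.4,"dz":0,"rx":0,"ry":0,"rz":0.459}
    - {"gripper":1,"dx":53.6,"dy":-40.4,"dz":0,"rx":0,"ry":0,"rz":0.459}
    - {"gripper":1,"dx":53.6,"dy":-40.4,"dz":0,"rx":0,"ry":0,"rz":0.459}
    - {"gripper":1,"dx":53.6,"dy":-40.4,"dz":0,"rx":0,"ry":0,"rz":0.459}
    - {"gripper":1,"dx":53.6,"dy":-40.4,"dz":0,"rx":0,"ry":0,"rz":0.459}
    - {"gripper":1,"dx":53.6,"dy":-40.4,"dz":0,"rx":0,"ry":0,"rz":0.459}
    - {"gripper":1,"dx":53.6,"dy":-40.4,"dz":0,"rx":0,"ry":0,"rz":0.459}
    - {"gripper":1,"dx":53.6,"dy":-40.4,"dz":0,"rx":0,"ry":0,"rz":0.459}
    - {"gripper":1,"dx":53.6,"dy":-40.4,"dz":0,"rx":0,"ry":0,"rz":0.459}
    - {"gripper":1,"dx":53.6,"dy":-40.4,"dz":0,"rx":0,"ry":0,"rz":0.459}
    - {"gripper":1,"dx":53.6,"dy":-40.4,"dz":0,"rx":0,"ry":0,"rz":0.459}

```text
time: 1.95
tool_pos: [0.5558, 0.0829, 0.2534]
orientation: [[1.0, -0.002, -0.0], [-0.002, -1.0, -0.0], [-0.0, 0.0, -1.0]]
contact_force: [-0.4, -1.2, 0.3]
finger_gap: 0.0002
gripper_force: 0.0
```

```bash
cat > w.py <<'E'
import sys
from h import *
o=bot.get_obs();print(round(o['time'],2),np.round(o['tool_pos'],4),np.round(o['orientation'],4).tolist(),o['finger_gap'],np.round(o['contact_force'],2))
i=bot.camera_info('wrist')
im=cv2.cvtColor(bot.snapshot('wrist'),cv2.COLOR_RGB2BGR);cv2.imwrite(sys.argv[1],im)
for c,lo,hi,z in(('orange',(3,150,90),(14,255,255),.052),('yellow',(20,150,80),(32,255,255),.06),('blue',(100,120,50),(125,255,255),.064)):
    for r in blobs(im,lo,hi,(0,0,560,420),200): print(c,np.round(r[0],1),np.round(r[1],1),round(r[2],1),ray(i,r[0],z).round(4), [ray(i,p,z)[:2].round(4).tolist() for p in cv2.boxPoints(r)])
E
python3 w.py pics/w1.png
```

```text
1.95 [0.5558 0.0829 0.2534] [[1.0, -0.0018, -0.0002], [-0.0018, -1.0, -0.0003], [-0.0002, 0.0003, -1.0]] 0.00024240856489594212 [-0.39 -1.21  0.29]
orange [280.5 190.9] [59.4 43.3] 87.7 [0.5531 0.0843 0.052 ] [[0.5843, 0.1081], [0.586, 0.0627], [0.5201, 0.059], [0.5181, 0.1073]]
yellow [413.6 183.1] [36.8 97.8] 4.8 [ 0.5632 -0.0552  0.06  ] [[0.5103, -0.0374], [0.6143, -0.0344], [0.6112, -0.0713], [0.5066, -0.0783]]
blue [239.4 188.2] [74.6 34.4] 87.5 [0.5591 0.1268 0.064 ] [[0.5966, 0.1439], [0.598, 0.1095], [0.5186, 0.1084], [0.517, 0.1456]]
blue [320. 190.] [34. 84.] 0.0 [0.557  0.0431 0.064 ] [[0.5101, 0.0599], [0.6, 0.0615], [0.6, 0.0276], [0.51, 0.0229]]
```

View pics/w1.png

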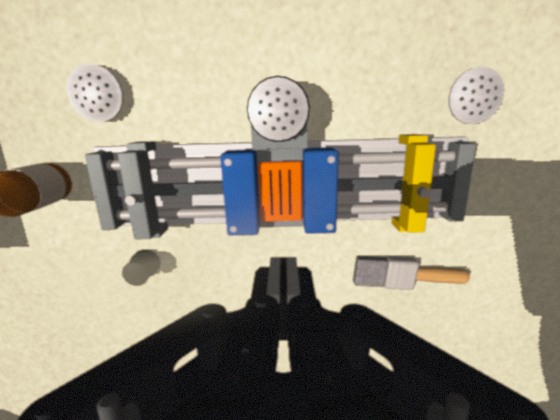

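The wrist view shows the pad at (281,191), the yellow stop at (416,183), and the reflector in its nest at (278,108). The fingers are centred over the gap. The travel should be about 76 mm towards −y (tool +y), with about 1° of slide yaw. Next I go down into the gap, just above the pad.

Call:
jog_arm:
  steps:
    - {"gripper":1,"dx":0,"dy":-0.1,"dz":5,"rx":0,"ry":0,"rz":0}
    - {"gripper":1,"dx":0,"dy":-0.1,"dz":10,"rx":0,"ry":0,"rz":0}
    - {"gripper":1,"dx":0,"dy":-0.1,"dz":14,"rx":0,"ry":0,"rz":0}
    - {"gripper":1,"dx":0,"dy":-0.1,"dz":16,"rx":0,"ry":0,"rz":0}
    - {"gripper":1,"dx":0,"dy":-0.1,"dz":17,"rx":0,"ry":0,"rz":0}
    - {"gripper":1,"dx":0,"dy":-0.1,"dz":17,"rx":0,"ry":0,"rz":0}
    - {"gripper":1,"dx":0,"dy":-0.1,"dz":17,"rx":0,"ry":0,"rz":0}

```text
time: 2.7
tool_pos: [0.5573, 0.0848, 0.0846]
orientation: [[1.0, -0.001, 0.002], [-0.001, -1.0, 0.0], [0.002, -0.0, -1.0]]
contact_force: [-0.0, -0.0, 0.2]
finger_gap: -0.0005
gripper_force: 0.0
```

```bash
python3 w.py pics/w2.png
```

```text
2.7 [0.5573 0.0848 0.0846] [[1.0, -0.0007, 0.0025], [-0.0007, -1.0, 0.0002], [0.0025, -0.0002, -1.0]] -0.0004950343482039337 [-0.01 -0.01  0.19]
orange [281.4 256.9] [92.2 85.1] 88.5 [0.559  0.0845 0.052 ] [[0.5852, 0.1075], [0.5864, 0.0627], [0.5301, 0.0592], [0.5287, 0.1088]]
yellow [515. 248.] [188.  88.] 90.0 [ 0.5679 -0.0369  0.06  ] [[0.6163, -0.005], [0.6162, -0.0465], [0.5084, -0.0761], [0.5085, -0.0251]]
blue [199.7 251.4] [131.5  76. ] 85.6 [0.568  0.1259 0.064 ] [[0.6006, 0.1436], [0.6034, 0.1074], [0.5306, 0.1057], [0.5269, 0.1474]]
blue [360.4 249.2] [ 75.6 136.3] 3.2 [0.5691 0.0445 0.064 ] [[0.5298, 0.0641], [0.6052, 0.0632], [0.6031, 0.0275], [0.5271, 0.0227]]
```

View pics/w2.png

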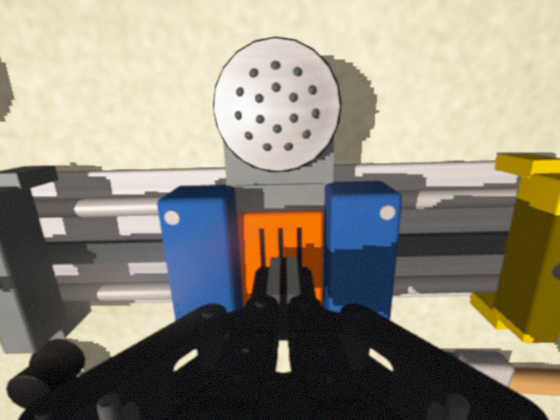

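The shut fingers at (285,270) sit in the gap between the shoulders, over the pad and clear of both walls. Now I press slowly.

Call:
jog_arm:
  steps:
    - {"gripper":1,"dx":0,"dy":0,"dz":0.5,"rx":0,"ry":0,"rz":0}
    - {"gripper":1,"dx":0,"dy":0,"dz":0.9,"rx":0,"ry":0,"rz":0}
    - {"gripper":1,"dx":0,"dy":0,"dz":1.1,"rx":0,"ry":0,"rz":0}
    - {"gripper":1,"dx":0,"dy":0,"dz":1.3,"rx":0,"ry":0,"rz":0}
    - {"gripper":1,"dx":0,"dy":0,"dz":1.4,"rx":0,"ry":0,"rz":0}
    - {"gripper":1,"dx":0,"dy":0,"dz":1.4,"rx":0,"ry":0,"rz":0}
    - {"gripper":1,"dx":0,"dy":0,"dz":1.4,"rx":0,"ry":0,"rz":0}

```text
time: 3.45
tool_pos: [0.5567, 0.0851, 0.0697]
orientation: [[1.0, -0.0, 0.001], [-0.0, -1.0, 0.0], [0.001, -0.0, -1.0]]
contact_force: [-0.4, 0.9, 5.5]
finger_gap: 0.0001
gripper_force: 2.5
```

Call:
jog_arm:
  steps:
    - {"gripper":1,"dx":0,"dy":0,"dz":0.1,"rx":0,"ry":0,"rz":0}
    - {"gripper":1,"dx":0,"dy":0,"dz":0.2,"rx":0,"ry":0,"rz":0}
    - {"gripper":1,"dx":0,"dy":0,"dz":0.2,"rx":0,"ry":0,"rz":0}

```text
time: 3.75
tool_pos: [0.5567, 0.0851, 0.0677]
orientation: [[1.0, -0.0, 0.001], [-0.0, -1.0, 0.0], [0.001, -0.0, -1.0]]
contact_force: [-0.5, -0.5, 5.5]
finger_gap: -0.0004
gripper_force: 2.8
```

Call:
jog_arm:
  steps:
    - {"gripper":1,"dx":0,"dy":0.3,"dz":0,"rx":0,"ry":0,"rz":0}
    - {"gripper":1,"dx":0,"dy":0.6,"dz":0,"rx":0,"ry":0,"rz":0}
    - {"gripper":1,"dx":0,"dy":0.8,"dz":0,"rx":0,"ry":0,"rz":0}
    - {"gripper":1,"dx":0,"dy":1.0,"dz":0,"rx":0,"ry":0,"rz":0}
    - {"gripper":1,"dx":0,"dy":1.2,"dz":0,"rx":0,"ry":0,"rz":0}
    - {"gripper":1,"dx":0,"dy":1.4,"dz":0,"rx":0,"ry":0,"rz":0}
    - {"gripper":1,"dx":0,"dy":1.6,"dz":0,"rx":0,"ry":0,"rz":0}
    - {"gripper":1,"dx":0,"dy":1.8,"dz":0,"rx":0,"ry":0,"rz":0}
    - {"gripper":1,"dx":0,"dy":2.0,"dz":0,"rx":0,"ry":0,"rz":0}

```text
time: 4.65
tool_pos: [0.5571, 0.0656, 0.0679]
orientation: [[1.0, -0.001, 0.002], [-0.001, -1.0, 0.001], [0.002, -0.001, -1.0]]
contact_force: [0.4, 2.4, 5.6]
finger_gap: 0.0
gripper_force: 2.8
```

```bash
python3 w.py pics/w3.png
```

```text
4.65 [0.5571 0.0656 0.0679] [[1.0, -0.0006, 0.0021], [-0.0006, -1.0, 0.0011], [0.0021, -0.0011, -1.0]] 4.49736891141538e-05 [0.39 2.43 5.59]
orange [280. 261.] [92. 90.] 90.0 [0.5648 0.066  0.052 ] [[0.5888, 0.0871], [0.5888, 0.0446], [0.5381, 0.0426], [0.5382, 0.0896]]
yellow [508.  260.5] [207. 102.] 90.0 [ 0.569  -0.0405  0.06  ] [[0.617, -0.0084], [0.6169, -0.0511], [0.5087, -0.0808], [0.5087, -0.0272]]
blue [190.4 258. ] [133.   86.2] 84.9 [0.5724 0.1063 0.064 ] [[0.6015, 0.1242], [0.6047, 0.0877], [0.539, 0.0857], [0.5346, 0.1279]]
blue [368.3 253.7] [ 86.3 136.4] 5.2 [0.5744 0.0262 0.064 ] [[0.5405, 0.047], [0.6073, 0.0443], [0.6039, 0.0081], [0.536, 0.005]]
```

View pics/w3.png

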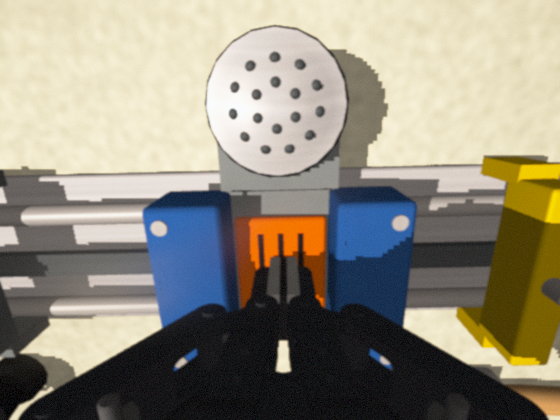

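The brake is free and the carriage is riding along: it has moved about 19 mm for 20 mm of tool travel, with the pad down. I keep going to near the stop.

Call:
jog_arm:
  steps:
    - {"gripper":1,"dx":0,"dy":0.3,"dz":0,"rx":0,"ry":0,"rz":0}
    - {"gripper":1,"dx":0,"dy":0.6,"dz":0,"rx":0,"ry":0,"rz":0}
    - {"gripper":1,"dx":0,"dy":0.9,"dz":0,"rx":0,"ry":0,"rz":0}
    - {"gripper":1,"dx":0,"dy":1.2,"dz":0,"rx":0,"ry":0,"rz":0}
    - {"gripper":1,"dx":0,"dy":1.5,"dz":0,"rx":0,"ry":0,"rz":0}
    - {"gripper":1,"dx":0,"dy":1.8,"dz":0,"rx":0,"ry":0,"rz":0}
    - {"gripper":1,"dx":0,"dy":2.1,"dz":0,"rx":0,"ry":0,"rz":0}
    - {"gripper":1,"dx":0,"dy":2.4,"dz":0,"rx":0,"ry":0,"rz":0}
    - {"gripper":1,"dx":0,"dy":2.7,"dz":0,"rx":0,"ry":0,"rz":0}
    - {"gripper":1,"dx":0,"dy":3.0,"dz":0,"rx":0,"ry":0,"rz":0}
    - {"gripper":1,"dx":0,"dy":3.3,"dz":0,"rx":0,"ry":0,"rz":0}
    - {"gripper":1,"dx":0,"dy":3.6,"dz":0,"rx":0,"ry":0,"rz":0}
    - {"gripper":1,"dx":0,"dy":3.9,"dz":0,"rx":0,"ry":0,"rz":0}
    - {"gripper":1,"dx":0,"dy":4.2,"dz":0,"rx":0,"ry":0,"rz":0}
    - {"gripper":1,"dx":0,"dy":4.5,"dz":0,"rx":0,"ry":0,"rz":0}
    - {"gripper":1,"dx":0,"dy":4.8,"dz":0,"rx":0,"ry":0,"rz":0}
    - {"gripper":1,"dx":0,"dy":5.0,"dz":0,"rx":0,"ry":0,"rz":0}
    - {"gripper":1,"dx":0,"dy":5.2,"dz":0,"rx":0,"ry":0,"rz":0}

```text
time: 6.5
tool_pos: [0.5583, 0.0135, 0.0683]
orientation: [[1.0, -0.001, 0.005], [-0.001, -1.0, 0.001], [0.005, -0.001, -1.0]]
contact_force: [1.9, 2.3, 5.4]
finger_gap: 0.0002
gripper_force: 2.7
```

```bash
python3 w.py pics/w4.png
```

```text
6.5 [0.5583 0.0135 0.0683] [[1.0, -0.0008, 0.0049], [-0.0008, -1.0, 0.001], [0.0049, -0.001, -1.0]] 0.00021283078605338477 [1.91 2.29 5.37]
orange [280. 261.] [92. 90.] 90.0 [0.5658 0.0139 0.052 ] [[0.5899, 0.0351], [0.5898, -0.0075], [0.5391, -0.0096], [0.5392, 0.0375]]
yellow [440.7 254.4] [195.6  80.6] 85.3 [ 0.5731 -0.0609  0.06  ] [[0.6167, -0.0339], [0.6195, -0.0672], [0.5196, -0.0942], [0.5154, -0.0532]]
blue [192.9 256.5] [132.1  86.9] 82.1 [0.5741 0.0531 0.064 ] [[0.6019, 0.0727], [0.607, 0.0358], [0.5425, 0.0308], [0.5356, 0.0732]]
blue [367.5 253.3] [ 86.4 136.3] 5.7 [ 0.5756 -0.0257  0.064 ] [[0.5419, -0.0044], [0.6086, -0.0078], [0.6049, -0.0442], [0.5369, -0.0465]]
```

View pics/w4.png

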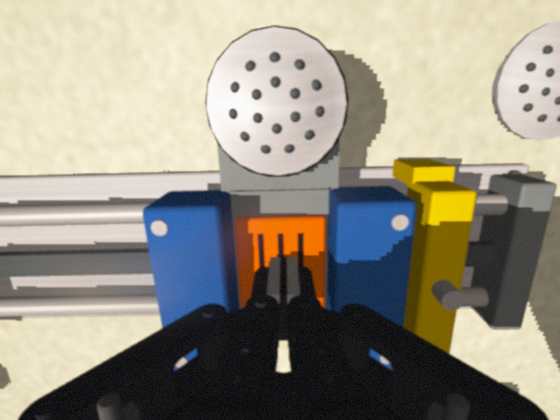

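The carriage has ridden along and only a few mm of gap is left before the yellow stop, at about (412,260). I creep on to make contact.

Call:
jog_arm:
  steps:
    - {"gripper":1,"dx":0.05,"dy":0.2,"dz":0.03,"rx":0,"ry":0,"rz":0}
    - {"gripper":1,"dx":0.1,"dy":0.4,"dz":0.05,"rx":0,"ry":0,"rz":0}
    - {"gripper":1,"dx":0.1,"dy":0.6,"dz":0.05,"rx":0,"ry":0,"rz":0}
    - {"gripper":1,"dx":0.1,"dy":0.8,"dz":0.05,"rx":0,"ry":0,"rz":0}
    - {"gripper":1,"dx":0.1,"dy":1.0,"dz":0.05,"rx":0,"ry":0,"rz":0}
    - {"gripper":1,"dx":0.1,"dy":1.1,"dz":0.05,"rx":0,"ry":0,"rz":0}
    - {"gripper":1,"dx":0.1,"dy":1.2,"dz":0.05,"rx":0,"ry":0,"rz":0}

```text
time: 7.25
tool_pos: [0.558, 0.002, 0.0674]
orientation: [[1.0, -0.001, 0.002], [-0.001, -1.0, 0.002], [0.002, -0.002, -1.0]]
contact_force: [0.4, 3.3, 5.3]
finger_gap: 0.0004
gripper_force: 2.8
```

```bash
python3 w.py pics/w5.png
```

```text
7.25 [0.558  0.002  0.0674] [[1.0, -0.0011, 0.0019], [-0.0011, -1.0, 0.0018], [0.0019, -0.0018, -1.0]] 0.0003931809458974321 [0.37 3.26 5.35]
orange [274.  259.7] [93.9 90.3] 85.5 [0.5666 0.0053 0.052 ] [[0.5892, 0.028], [0.5927, -0.0143], [0.5418, -0.0197], [0.5375, 0.0272]]
yellow [422.  247.5] [186.8  72.7] 81.9 [ 0.5768 -0.0628  0.06  ] [[0.6166, -0.0368], [0.6208, -0.0662], [0.5285, -0.0943], [0.5222, -0.0586]]
blue [183.3 258.3] [137.5  89.3] 81.6 [0.5734 0.0457 0.064 ] [[0.602, 0.0656], [0.6075, 0.028], [0.5406, 0.0228], [0.5331, 0.0665]]
blue [360.1 252. ] [ 83.4 133.8] 3.5 [ 0.5764 -0.0335  0.064 ] [[0.5426, -0.0142], [0.608, -0.0156], [0.6058, -0.0503], [0.5397, -0.0544]]
```

Call:
jog_arm:
  steps:
    - {"gripper":1,"dx":0,"dy":0.15,"dz":0,"rx":0,"ry":0,"rz":0}
    - {"gripper":1,"dx":0,"dy":0.3,"dz":0,"rx":0,"ry":0,"rz":0}
    - {"gripper":1,"dx":0,"dy":0.45,"dz":0,"rx":0,"ry":0,"rz":0}
    - {"gripper":1,"dx":0,"dy":0.6,"dz":0,"rx":0,"ry":0,"rz":0}
    - {"gripper":1,"dx":0,"dy":0.6,"dz":0,"rx":0,"ry":0,"rz":0}

```text
time: 7.8
tool_pos: [0.5579, -0.0039, 0.0674]
orientation: [[1.0, -0.001, 0.001], [-0.001, -1.0, 0.002], [0.001, -0.002, -1.0]]
contact_force: [0.1, 3.7, 4.8]
finger_gap: -0.0
gripper_force: 4.2
```

```bash
python3 w.py pics/w6.png
```

```text
7.8 [ 0.5579 -0.0039  0.0674] [[1.0, -0.0012, 0.0015], [-0.0012, -1.0, 0.002], [0.0015, -0.002, -1.0]] -2.19756687340847e-05 [0.06 3.65 4.75]
orange [261.1 261.5] [95.5 90.3] 87.0 [0.5655 0.0058 0.052 ] [[0.5892, 0.0276], [0.5914, -0.0148], [0.5394, -0.0184], [0.5365, 0.0288]]
yellow [409.3 244.9] [180.7  69.1] 82.3 [ 0.578  -0.0627  0.06  ] [[0.6166, -0.0385], [0.6204, -0.0665], [0.5315, -0.0918], [0.5258, -0.058]]
blue [184.8 359.2] [ 8.6 31.7] 54.8 [0.5169 0.0447 0.064 ] [[0.5133, 0.053], [0.5247, 0.0387], [0.5204, 0.0366], [0.5088, 0.0509]]
blue [172.2 260.9] [143.5  91.9] 80.5 [0.572  0.0449 0.064 ] [[0.6015, 0.0656], [0.6079, 0.0269], [0.538, 0.021], [0.5292, 0.0663]]
blue [349.2 249.3] [ 81.5 127.6] 1.6 [ 0.5776 -0.0345  0.064 ] [[0.5449, -0.0163], [0.6071, -0.0164], [0.6061, -0.0503], [0.5436, -0.0553]]
```

View pics/w6.png

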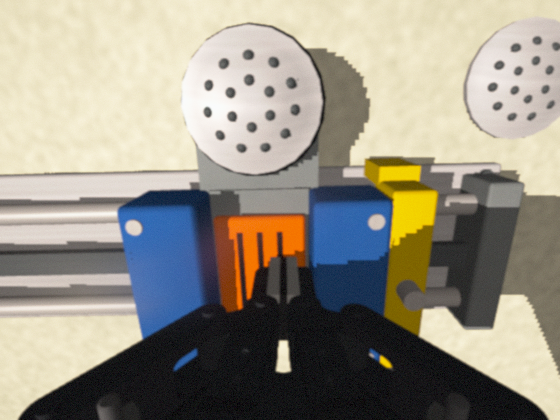

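The carriage no longer moves as the finger slides across the pad, and its shoulder meets the yellow stop at about (387,260). I push on a little to see a firm rise in force against the wall.

Call:
jog_arm:
  steps:
    - {"gripper":1,"dx":0,"dy":0.1,"dz":0,"rx":0,"ry":0,"rz":0}
    - {"gripper":1,"dx":0,"dy":0.15,"dz":0,"rx":0,"ry":0,"rz":0}
    - {"gripper":1,"dx":0,"dy":0.2,"dz":0,"rx":0,"ry":0,"rz":0}

```text
time: 8.15
tool_pos: [0.5579, -0.0041, 0.0674]
orientation: [[1.0, -0.003, 0.002], [-0.003, -1.0, 0.005], [0.002, -0.005, -1.0]]
contact_force: [-0.0, 13.2, 5.9]
finger_gap: -0.0001
gripper_force: 7.2
```

At 13 N nothing moves, so it is firmly against the stop. I ease the side load and lift straight up with a light bias to the stop, so the brake clamps there. Then I centre in the gap and rise clear.

Call:
jog_arm:
  steps:
    - {"gripper":1,"dx":0,"dy":-0.1,"dz":0,"rx":0,"ry":0,"rz":0}
    - {"gripper":1,"dx":0,"dy":-0.1,"dz":-0.3,"rx":0,"ry":0,"rz":0}
    - {"gripper":1,"dx":0,"dy":-0.1,"dz":-0.6,"rx":0,"ry":0,"rz":0}
    - {"gripper":1,"dx":0,"dy":-0.1,"dz":-0.9,"rx":0,"ry":0,"rz":0}
    - {"gripper":1,"dx":0,"dy":-0.1,"dz":-1.1,"rx":0,"ry":0,"rz":0}
    - {"gripper":1,"dx":0,"dy":-0.4,"dz":-1.2,"rx":0,"ry":0,"rz":0}
    - {"gripper":1,"dx":0,"dy":-0.7,"dz":-1.3,"rx":0,"ry":0,"rz":0}
    - {"gripper":1,"dx":0,"dy":-0.7,"dz":-2,"rx":0,"ry":0,"rz":0}
    - {"gripper":1,"dx":0,"dy":-0.7,"dz":-4,"rx":0,"ry":0,"rz":0}
    - {"gripper":1,"dx":0,"dy":-0.7,"dz":-8,"rx":0,"ry":0,"rz":0}
    - {"gripper":1,"dx":0,"dy":-0.7,"dz":-13,"rx":0,"ry":0,"rz":0}
    - {"gripper":1,"dx":0,"dy":-0.7,"dz":-17,"rx":0,"ry":0,"rz":0}
    - {"gripper":1,"dx":0,"dy":-0.7,"dz":-17,"rx":0,"ry":0,"rz":0}
    - {"gripper":1,"dx":0,"dy":-0.7,"dz":-17,"rx":0,"ry":0,"rz":0}

```text
time: 9.55
tool_pos: [0.5574, -0.0001, 0.2379]
orientation: [[1.0, -0.0, 0.002], [-0.0, -1.0, -0.0], [0.002, 0.0, -1.0]]
contact_force: [-1.1, -0.5, -1.7]
finger_gap: -0.0001
gripper_force: 0.0
```

```bash
python3 w.py pics/w7.png
```

```text
9.55 [ 5.574e-01 -1.000e-04  2.379e-01] [[1.0, -0.0003, 0.0022], [-0.0003, -1.0, -0.0004], [0.0022, 0.0004, -1.0]] -9.372433315895288e-05 [-1.06 -0.45 -1.69]
orange [275.6 194.5] [62.1 44.4] 88.5 [0.5551 0.0062 0.052 ] [[0.5866, 0.0291], [0.5877, -0.0154], [0.5215, -0.0181], [0.5203, 0.0294]]
yellow [344.8 188.2] [101.6  25.8] 87.5 [ 0.5636 -0.0633  0.06  ] [[0.6125, -0.0459], [0.6135, -0.0704], [0.5094, -0.0825], [0.5081, -0.0553]]
blue [233.1 190.3] [76.  36.3] 86.3 [0.5626 0.0479 0.064 ] [[0.5985, 0.0657], [0.6007, 0.0311], [0.5238, 0.0288], [0.5213, 0.0661]]
blue [317.  193.5] [87. 34.] 90.0 [ 0.5592 -0.0352  0.064 ] [[0.6018, -0.0176], [0.6018, -0.0499], [0.5127, -0.0544], [0.5127, -0.0191]]
```

View pics/w7.png

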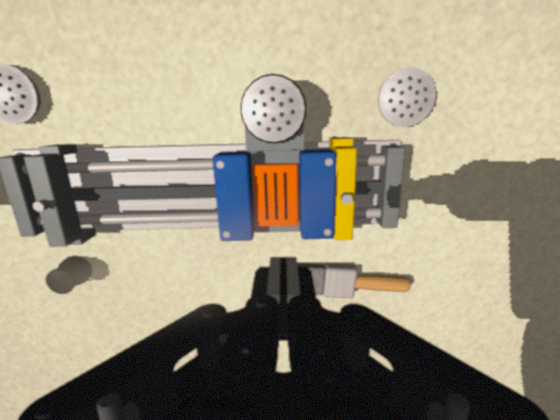

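The shoulder is flush with the yellow stop at about (335,195). The pad is up, the reflector is in its nest at (273,108), and the arm is clear.

```bash
python3 -c "
from bench import bot
print(bot.finish_job())"
```

```text
the job is handed in; nothing more can be done
None
```

The blue carriage was pushed with its pad held down until it rested firmly against the yellow stop, the pad then came up, and the job was handed in at about 9.6 s with the arm clear and the reflector still in its nest.

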